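Unearth the isolator and latch it on

TASK

Bring the transmitter's isolator switch back on: first lift the copper earthing bar out of its two jaws by its upright grip and lay it flat, grip up, in the long shallow tray. Then press the isolator's handle in and, keeping it pressed, turn it clockwise from off all the way round to its on stop, where it must spring back out and stay latched. Never force it round unpressed, and leave everything else where it stands.

Things in the scene. Friction and masses are not known exactly. Their poses are not given: they have to be found in the camera images.
- switch: isolator: grey box 190 (its x) x 170 (its y) x 60 mm tall, fixed; origin at the centre of its underside, z up. On its top: the black rotary handle, its upright axis at x 0, y -10 mm; beside it on the +y side two brass jaws. A raised dot marks off (on the +x side of the axis), a raised tick on (150 degrees clockwise of it, seen from above).
- handle (a joint): turn of the handle in rad, growing clockwise from above: 0 off, 2.618 (150 degrees, hard stop) on. Locked unless pressed in 11 mm or more. Let go midway it stays in and stays put, so it may be turned in several grasps; let go beyond about 2.48 it springs out, latched. The earthing bar in its jaws stops it at about 0.7.
- press (a joint): how far the handle is pressed in (straight down), in m: 0 fully out, 0.012 fully in, against a spring of about 9 N growing to 14 N.
- handle_grip (a point): on the handle's axis, at the height to grip; x along the blade to its nose (at off: the switch's +x), z up. The handle is a black upright blade 110 long, 16 wide, 38 mm tall, pointed nose 63 mm from the axis, on a hub of 34 mm radius. This point is 14 mm below the blade's top, 24 mm above the hub's top; 98 mm above the bench fully out, 86 mm pressed in.
- earth_bar: loose flat copper bar 180 (its x) x 25 x 10 mm, 0.4 kg, lying in the two jaws (along the switch's x, 52 mm to the +y side of the handle's axis, underside 80 mm above the bench), with an upright black grip 22 x 22 x 50 mm tall in the middle of its top. Origin at the centre of the bar's underside, z up.
- jaws (a point): midway between the two brass U-shaped jaws on the switch, at the height of their floors (80 mm above the bench). The jaws stand 72 mm either side of it along the switch's x, each 16 mm along x and 41 mm along y, open upward, cheeks 16 mm high, 29 mm apart.
- bar_grip (a point): a point on the axis of the earthing bar's upright grip, 42 mm above the bar's underside and 18 mm below the grip's top. Grip it with the fingers closing along the bar's length (x): the handle stands close on one side.
- tray: long shallow open grey tray, 230 (its x) x 110 (its y) x 30 mm, walls and floor 5 mm, fixed, to the left or right of the switch. Origin at the centre of its underside. The shorter, 70 mm deep bin with compartments on the other side is not it.
- meter: hand-held multimeter lying flat, 180 x 85 x 36 (mm): a bystander, to be left alone.
- elbow: copper pipe elbow, two 80 mm legs of 42 mm tube, lying flat (mm): a bystander, to be left alone.
- can: upright spray can, 60 mm across, 170 tall (mm): a bystander, to be left alone.
- carton: small closed cardboard box 110 x 130 x 70 (mm): a bystander, to be left alone.
- driver: screwdriver about 200 long, lying (mm): a bystander, to be left alone.
- wrench: wrench about 180 long, lying (mm): a bystander, to be left alone.
- coupler: aluminium block 120 x 50 x 50 with brass connectors at its ends (mm): a bystander, to be left alone.
Mind the look-alikes: they are no part of the job. Leave any turquoise or white look-alike of the earth_bar alone.

How it is judged:
By the outcome, as a careful person would: the job done as asked, in the order asked, and still so for the second after the job is handed in, with the robot touching nothing.
It also fails if it takes over 72 s, if anything falls off the work surface, if the arm or the gripper's body presses on something with over 40 N, if the wrist force passes 120 N, or if a joint passes its speed limit or range.

ROBOT

A 6-joint arm with a two-finger parallel gripper is mounted at the origin on the work surface. World frame = base frame: x ahead of the robot, y to its left, z up, the work surface at z = 0. Lengths are in m, angles in rad, forces in N, time in s.
With the tool pointing down it reaches from about 0.4 to 0.825 m from the base axis. Payload 7 kg.
Tool frame: the origin (TCP) lies at the very end of the fingers, on their centre line; the grasp point (between the pads) lies 19 mm behind it (arm.grasp_offset is the distance from the TCP to the grasp point, in m); z points along the fingers, y is the line along which they close (so a half turn about z gives the same grasp; the last joint's range is limited). The gripper opens to 88 mm and grips with 3 to 60 N. Pads are 19 mm wide; open, the fingers measure 130 mm over their backs; the gripper's body (78 mm by 193 mm) begins 47 mm behind the grasp point.
Start: joints at [-1.028, 0.359, 0.012, 0, -1.224, -0.288], TCP at [0.17, -0.653, 0.201] pointing down, gripper open.
Joint ranges: [-3.07, 3.07], [-1.43, 2.12], [-1.02, 1.25], [-3.03, 1.67], [-3.05, -0], [-3.03, 3.03]. Speed limits (rad/s): [2.39, 2.39, 3.01, 3.14, 3.14, 3.14].

INTERFACE

Orientations are given as [roll, pitch, yaw] about the fixed x, y, z axes, in that order (R = Rz(yaw) Ry(pitch) Rx(roll)).
In Python, from station import get_state, cams, arm, nets gives the robot as it stands.
- The arm moves only by the shell command python3 -m creep 'ROWS' [FORCE]. ROWS is a JSON object of lists of equal length, an entry for each row: "translation": the shift along the world's x, y, z in mm, a list of three; "spin": the turn about the world's z in rad; "gripper": the opening, from 0 (shut) to 1 (fully open). In form: {"translation": [[dx, dy, dz], ...], "spin": [spin, ...], "gripper": [gripper, ...]}. A call has 1 to 8 rows; each row shifts and turns the commanded pose from where the row before left it; what a row does not reach is not made up. A row lasts 1/10 s, in which the tool goes at most 50 mm and 8.59 degrees, less where a joint would pass 70% of its speed; a pose out of reach is approached as far as the arm can. A call is refused whole if a number of a shift passes 50 or a number of a turn 0.15, either way. A call with a gripper value outside its range is refused whole. The fingers move at their own pace and stop on an object; FORCE is the grip in N (left out, the last holds). Time passes only in rows, so rows that do not move let the fingers close. It gives the time, the measured TCP pose, the force, the opening and the grip force at its end, in the units of the state.
- get_state(): the state, without advancing time (a new reading comes with each control period).
- cams.grab_frame(name): name is "side" or "top" or "wrist"; returns a dict with "img" (384x512x3 uint8, red, green, blue), "mtx" (3x3 intrinsics, pixels), "D" ([k1, k2, p1, p2, k3] as OpenCV has them; the pictures are not rectified), "R" (3x3) and "t" (3): a world point X has camera coordinates R X + t. Camera axes: x right, y down, z forward; pixel columns grow to the right and rows downward; lengths in m; the calibration is good to about 2 mm. A picture is of the moment at which its call begins. There is no depth.
- arm.job_done(): hands the job in; it is judged then, once.
Trained networks look in the newest picture that a camera, given by its name, has taken for a name from the list of things; names that differ only in an ending like _2 or _b are one class to them, and where a whole thing is asked for, a point or a joint stands for the part that bears it (a point fixed in the world has none). Each returns a list of dicts, best first, with "confidence" (0 to 1); they miss things now and then, are a little off and sometimes report something else, mostly with a low value. They report only what shows in the picture. A call takes as long as a camera call. They do not tell look-alikes from the thing itself.
- nets.search_frame(camera, label): "centre" ([x, y, z] in m, in world coordinates, good to about 4 mm: the middle of the surface that is visible of it).
- nets.pinpoint(camera, label): "centre" ([x, y, z] in m, in world coordinates, good to about 4 mm: a listed point, or the origin of a listed thing).
The state is a dict: "t": time; "q": joint angles; "qd": joint speeds; "joint_efforts": joint torques, N m; "eef_pos": TCP position; "ee_rot": TCP orientation; "force": force on the tool from outside, world axes, zero at the start; "moment": the same for the moment, N m; "width": finger opening in m; "gripper_force": force on a finger pad.
Only numpy, scipy, OpenCV 4.12 (cv2) and the standard library are available. Lean on these libraries where they do the work, as an engineer would, in place of code of your own. Each camera call takes 0.05 s, during which the arm holds its last target. There are 200 camera calls.

## Working session

There is one attempt and no reset: what is moved stays moved. The work goes in short steps, Python scripts to look and compute and a shell command to move; the robot and the scene stay as the last step left them, time stands still between calls to the robot, and variables do not carry over. Pictures are saved under pics/ and viewed, at most 10 in all, crops included, and the job is handed in when it is done.

```bash
mkdir -p pics; ls
cat > h.py <<'E'
import numpy as np, cv2
from station import get_state, cams, arm, nets
def save(cam,name):
    f=cams.grab_frame(cam); cv2.imwrite(f'pics/{name}.png',f['img'][:,:,::-1]); return f
def proj(f,X):
    r,_=cv2.Rodrigues(np.array(f['R'])); return cv2.projectPoints(np.array(X,float).reshape(-1,1,3),r,np.array(f['t'],float),np.array(f['mtx']),np.array(f['D']))[0].reshape(-1,2)
def back(f,px,z):
    u=cv2.undistortPoints(np.array(px,float).reshape(-1,1,2),np.array(f['mtx']),np.array(f['D'])).reshape(-1,2)
    R=np.array(f['R']);c=-R.T@np.array(f['t']).ravel();d=np.c_[u,np.ones(len(u))]@R
    return c+d*((z-c[2])/d[:,2])[:,None]
E
python3 - <<'E'
from h import *
a=save('top','top0');b=save('side','side0')
ims=[cv2.imread(f'pics/{n}0.png') for n in('top','side')]
cv2.imwrite('pics/both0.png',cv2.resize(np.vstack(ims),(0,0),fx=.78,fy=.78))
for cam,f in(('top',a),('side',b)):
  for l in ['switch','handle_grip','bar_grip','earth_bar','jaws','tray']:
    for d in nets.pinpoint(cam,l)[:3]: print(cam,l,np.round(d['centre'],3),round(d['confidence'],2),proj(f,d['centre']).round()[0])
E
```

```text
pics
top switch [0.578 0.046 0.002] 0.65 [230. 179.]
top handle_grip [0.57  0.036 0.098] 0.66 [232. 175.]
top bar_grip [0.578 0.084 0.124] 0.77 [218. 172.]
top bar_grip [0.348 0.102 0.046] 0.54 [218. 239.]
top earth_bar [0.576 0.086 0.08 ] 0.87 [219. 175.]
top earth_bar [0.35  0.1   0.004] 0.86 [219. 239.]
top earth_bar [ 0.802 -0.059  0.002] 0.21 [254. 123.]
top jaws [0.576 0.082 0.084] 0.9 [219. 175.]
top jaws [ 0.738 -0.222 -0.001] 0.43 [296. 136.]
top tray [ 0.419  0.328 -0.003] 0.75 [158. 224.]
top tray [0.576 0.084 0.122] 0.73 [218. 173.]
side switch [0.573 0.046 0.003] 0.74 [262. 204.]
side handle_grip [0.573 0.032 0.1  ] 0.56 [264. 186.]
side bar_grip [0.344 0.103 0.046] 0.71 [207. 217.]
side bar_grip [ 0.208 -0.303  0.043] 0.58 [262. 300.]
side bar_grip [0.577 0.085 0.122] 0.51 [255. 175.]
side earth_bar [ 0.214 -0.3   -0.   ] 0.71 [263. 308.]
side earth_bar [ 0.346  0.104 -0.004] 0.67 [209. 227.]
side earth_bar [0.581 0.088 0.079] 0.59 [255. 184.]
side jaws [0.578 0.084 0.077] 0.97 [255. 185.]
side tray [ 0.42   0.328 -0.   ] 0.61 [187. 193.]
```

View pics/top0.png

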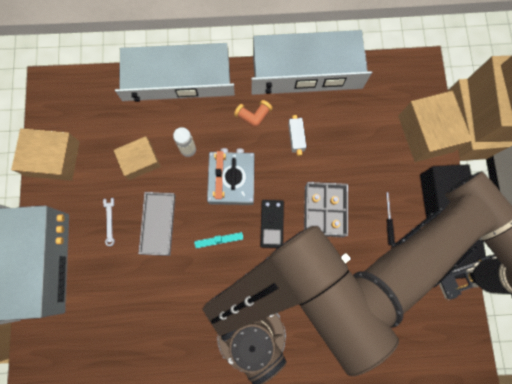

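View pics/side0.png

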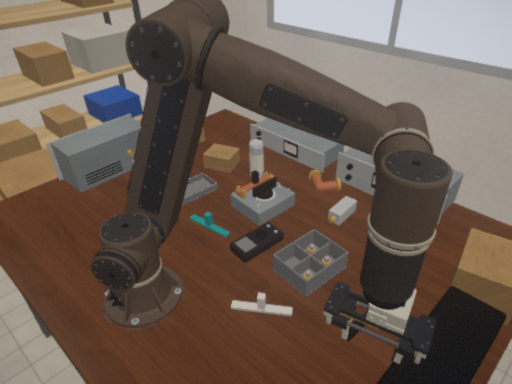

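The switch is at top (231,178), with the copper bar in its jaws at (219,175) along world x. The tray is at (157,223).

There are three bar candidates:
- Copper: top (219,175), side (255,184).
- Turquoise: top (218,240), a look-alike lying loose.
- White: side (262,308), also a look-alike lying loose.

Only the copper one lies in the jaws, so that is the one meant. I'll confirm it in an enlarged crop.

Run:
```python
from h import *
s=get_state();print(s['t'],np.round(s['eef_pos'],4),np.round(s['ee_rot'],3),np.round(s['q'],3),s['width'],np.round(s['force'],1))
f=cams.grab_frame('top');im=np.array(f['img'])
c=im[130:265,130:270];cv2.imwrite('pics/crop.png',cv2.resize(c[:,:,::-1],None,fx=4.4,fy=4.4,interpolation=cv2.INTER_CUBIC))
h=cv2.cvtColor(im,cv2.COLOR_RGB2HSV)
m=((h[...,0]<12)|(h[...,0]>172))&(h[...,1]>150)&(h[...,2]>130)
m[:140]=0;m[210:]=0;m[:,:200]=0;m[:,245:]=0
y,x=np.nonzero(m);p=back(f,np.c_[x,y],.09)[:,:2]
r=cv2.minAreaRect((p*1000).astype(np.float32));print('bar',len(p),r)
l=cv2.fitLine(p.astype(np.float32),cv2.DIST_HUBER,0,.01,.01).ravel();print(l,np.degrees(np.arctan2(l[1],l[0])))
print(back(f,[[147,192],[174,194],[168,255],[139,252]],.03))
for l in ['can','carton','elbow','meter']:
  for d in nets.pinpoint('top',l)[:1]: print(l,np.round(d['centre'],3))
```

```text
0.7 [ 0.1701 -0.6532  0.2008] [-3.142  0.    -2.887] [-1.028  0.359  0.012 -0.    -1.224 -0.288] 0.08747003189388268 [ 0.6 -0.5  0.3]Traceback (most recent call last):
  File "<stdin>", line 8, in <module>
  File "h.py", line 8, in back
    u=cv2.undistortPoints(np.array(px,float).reshape(-1,1,2),np.array(f['mtx']),np.array(f['D'])).reshape(-1,2)
      ~~~~~~~~~~~~~~~~~~~^^^^^^^^^^^^^^^^^^^^^^^^^^^^^^^^^^^^^^^^^^^^^^^^^^^^^^^^^^^^^^^^^^^^^^^^
cv2.error: OpenCV(4.12.0) /io/opencv/modules/calib3d/src/undistort.dispatch.cpp:347: error: (-215:Assertion failed) CV_IS_MAT(_src) && CV_IS_MAT(_dst) && (_src->rows == 1 || _src->cols == 1) && (_dst->rows == 1 || _dst->cols == 1) && _src->cols + _src->rows - 1 == _dst->rows + _dst->cols - 1 && (CV_MAT_TYPE(_src->type) == CV_32FC2 || CV_MAT_TYPE(_src->type) == CV_64FC2) && (CV_MAT_TYPE(_dst->type) == CV_32FC2 || CV_MAT_TYPE(_dst->type) == CV_64FC2) in function 'cvUndistortPointsInternal'
```

View pics/crop.png

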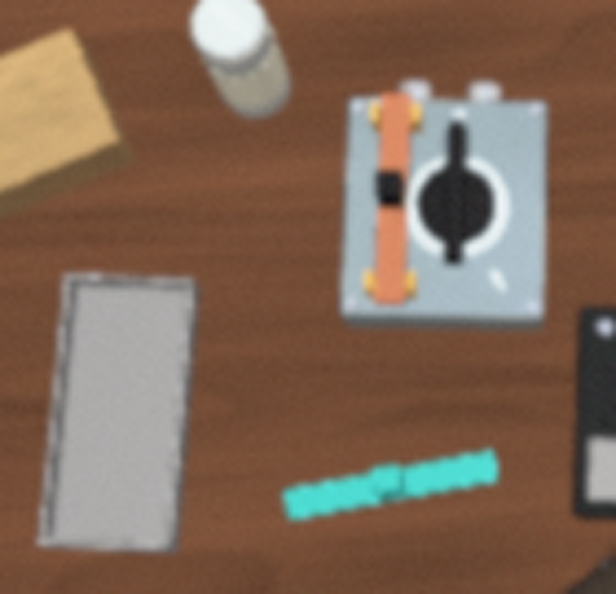

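The crop confirms it: the copper bar with the black grip lies in the brass jaws at crop (390,190). The handle's nose is up (+x, at off) and the on-tick is at lower right (498,280). The tray is at crop (117,410).

```bash
sed -i 's/np.array(px,float).reshape(-1,1,2)/np.ascontiguousarray(np.array(px,float).reshape(-1,1,2))/' h.py
python3 - <<'E'
from h import *
f=cams.grab_frame('top');im=np.array(f['img'])
h=cv2.cvtColor(im,cv2.COLOR_RGB2HSV)
m=((h[...,0]<14)|(h[...,0]>172))&(h[...,1]>100)&(h[...,2]>160)
m[:140]=0;m[210:]=0;m[:,:210]=0;m[:,228:]=0
y,x=np.nonzero(m);p=back(f,np.c_[x,y],.09)[:,:2]
r=cv2.minAreaRect((p*1000).astype(np.float32));print('bar',len(p),r)
l=cv2.fitLine(p.astype(np.float32),cv2.DIST_HUBER,0,.01,.01).ravel();print(l,np.degrees(np.arctan2(l[1],l[0])))
print(back(f,np.array([[64,272],[197,280],[176,550],[38,546]])/4.4+130,.03).round(3))
for l in ['can','carton','elbow','meter','tray']:
  for d in nets.pinpoint('top',l)[:1]: print(l,np.round(d['centre'],3))
E
python3 -m creep '{"translation":[[22,44,20],[22,44,20],[22,44,20],[22,44,20],[22,44,20],[22,44,0],[22,44,0],[22,44,0]],"spin":[0.14,0.14,0.14,0.14,0.14,0.14,0.14,0.14],"gripper":[1,1,1,1,1,1,1,1]}'
python3 -m creep '{"translation":[[22,44,0],[22,44,0],[22,44,0],[22,44,0],[22,44,0],[22,44,0],[22,44,0],[0,0,0]],"spin":[0.14,0.056,0,0,0,0,0,0],"gripper":[1,1,1,1,1,1,1,1]}'
```

```text
bar 239 ((577.3591918945312, 83.60469055175781), (25.865066528320312, 177.19186401367188), 86.10003662109375)
[ 0.9971149  -0.075907    0.5748366   0.08443823] -4.353338
[[0.54  0.369 0.03 ]
 [0.527 0.256 0.03 ]
 [0.3   0.278 0.03 ]
 [0.31  0.391 0.03 ]]
can [0.708 0.204 0.001]
carton [0.674 0.396 0.   ]
elbow [ 0.804 -0.06   0.001]
tray [0.422 0.327 0.001]
t: 1.85
eef_pos: [0.3401, -0.3123, 0.2954]
ee_rot: [-3.14, -0.0, -1.761]
force: [1.5, -0.3, 0.2]
width: 0.0878
gripper_force: 0.0
t: 2.65
eef_pos: [0.4955, -0.0018, 0.2943]
ee_rot: [3.141, 0.0, -1.567]
force: [-1.2, -0.4, -0.9]
width: 0.0878
gripper_force: 0.0
```

```bash
cat > w.py <<'E'
from h import *
import sys
f=save('wrist',sys.argv[1]);R=np.array(f['R']);print('cam',(-R.T@np.array(f['t']).ravel()).round(3))
for l in sys.argv[2:]:
    for d in nets.pinpoint('wrist',l)[:2]: print(l,np.round(d['centre'],4),round(d['confidence'],2),proj(f,d['centre']).round()[0])
s=get_state();print(s['t'],np.round(s['eef_pos'],4),np.round(s['ee_rot'],3))
E
python3 w.py w1 bar_grip earth_bar handle_grip switch jaws
python3 -m creep '{"translation":[[0,40,0],[0,40,0],[0,0,0]],"spin":[-0.07,0,0],"gripper":[1,1,1]}'
python3 w.py w2 bar_grip earth_bar handle_grip switch jaws tray
```

```text
cam [ 0.496 -0.083  0.479]
bar_grip [0.3475 0.1003 0.0443] 0.85 [354. 222.]
bar_grip [0.5794 0.0851 0.1206] 0.84 [189. 234.]
earth_bar [0.5746 0.0853 0.078 ] 0.96 [199. 221.]
earth_bar [ 0.3437  0.1048 -0.002 ] 0.57 [348. 214.]
handle_grip [0.5734 0.03   0.0978] 0.76 [195. 187.]
switch [0.5721 0.0462 0.0014] 0.69 [208. 179.]
jaws [0.5799 0.0879 0.0808] 0.74 [195. 223.]
2.95 [ 0.4933 -0.007   0.2952] [-3.141  0.    -1.572]
t: 3.25
eef_pos: [0.4936, 0.0758, 0.2951]
ee_rot: [-3.141, 0.001, -1.64]
force: [-0.3, 0.5, -0.6]
width: 0.0879
gripper_force: 0.0
cam [ 0.488 -0.005  0.48 ]
bar_grip [0.5776 0.0845 0.1229] 0.73 [186. 179.]
bar_grip [0.348  0.1015 0.0448] 0.69 [360. 165.]
earth_bar [0.5742 0.0877 0.0787] 0.92 [196. 172.]
earth_bar [0.3418 0.1027 0.0006] 0.57 [355. 160.]
handle_grip [0.5714 0.0299 0.0966] 0.93 [190. 129.]
handle_grip [0.5762 0.0887 0.081 ] 0.2 [195. 173.]
switch [ 0.5685  0.0445 -0.0016] 0.84 [206. 132.]
jaws [0.5775 0.0872 0.0768] 0.86 [194. 172.]
tray [ 0.4209  0.3294 -0.0009] 0.97 [307. 287.]
3.6 [0.4937 0.0729 0.2951] [-3.141  0.    -1.642]
```

View pics/w2.png

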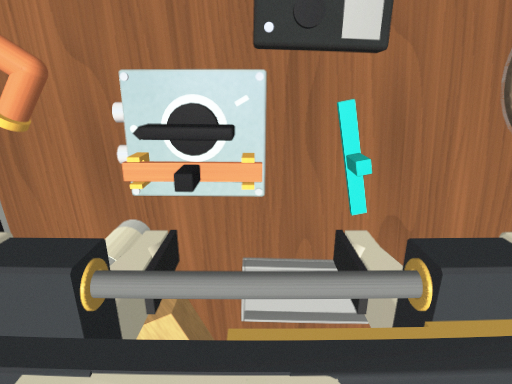

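The w2 view shows the copper bar level in the image from (122,172) to (262,172), with its grip at (187,177). The blade is at (185,131) with its nose left (+x), and the tray is at (307,290). I'll refine the poses by segmenting both wrist views.

Run:
```python
from h import *
f=cams.grab_frame('wrist');h=cv2.cvtColor(np.array(f['img']),cv2.COLOR_RGB2HSV)
def rect(m,z,n):
    y,x=np.nonzero(m);p=back(f,np.c_[x,y],z)[:,:2]*1000
    r=cv2.minAreaRect(p.astype(np.float32));l=cv2.fitLine(p.astype(np.float32),cv2.DIST_HUBER,0,.01,.01).ravel();print(n,len(p),r,l[2:],np.degrees(np.arctan2(l[1],l[0])))
m=((h[...,0]<14)|(h[...,0]>172))&(h[...,1]>140)&(h[...,2]>170);k=np.zeros_like(m);k[155:188,115:270]=1;rect(m&k,.09,'bar')
k[:]=0;k[120:142,125:245]=1;d=(h[...,2]<60)&k; d[:,165:220]=0;rect(d,.112,'blade ends')
# grip top: dark
k[:]=0;k[160:195,170:205]=1;y,x=np.nonzero((h[...,2]<70)&k);print(x.min(),x.max(),y.min(),y.max())
print(proj(f,[[.578,.0848,.14],[.578,.0848,.09]]))
```

```text
bar 1453 ((578.5474853515625, 83.22587585449219), (25.30091667175293, 179.66954040527344), 85.90831756591797) [574.62854  84.00045] -4.012021
blade ends 572 ((576.6201782226562, 30.122922897338867), (16.327089309692383, 116.87608337402344), 85.68902587890625) [586.6066    30.018818] -3.63216
175 199 168 193
[[183.12086894 185.55816582]
 [191.77792671 174.70313906]]
```

```bash
python3 -m creep '{"translation":[[40,6,0],[44,5,0],[0,0,-45],[0,0,-45],[0,0,-40],[0,0,-30],[0,0,0],[0,0,0]],"spin":[0,0,0,0,0,0,0,0],"gripper":[1,1,1,1,0.9,0.8,0.8,0.8]}' 30
python3 - <<'E'
from h import *
f=save('wrist','w3')
for l in ['bar_grip','earth_bar','handle_grip']:
    for d in nets.pinpoint('wrist',l)[:2]: print(l,np.round(d['centre'],4),round(d['confidence'],2),proj(f,d['centre']).round()[0])
E
```

```text
t: 4.45
eef_pos: [0.5782, 0.0845, 0.1356]
ee_rot: [3.142, -0.001, -1.641]
force: [-0.5, 0.8, 1.4]
width: 0.0709
gripper_force: 0.0
bar_grip [0.3464 0.1007 0.0449] 0.87 [503. 187.]
bar_grip [0.5752 0.0851 0.1221] 0.73 [261. 219.]
earth_bar [ 0.3466  0.1034 -0.0021] 0.93 [470. 177.]
earth_bar [0.5739 0.0888 0.0769] 0.74 [262. 202.]
handle_grip [0.5736 0.0305 0.0957] 0.57 [258. 134.]
```

View pics/w3.png

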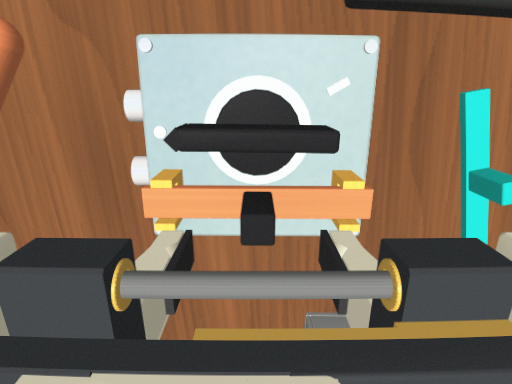

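The grip at (258,220) is centred between the fingers, which meet at about x 256. I'll lower and close.

```bash
python3 -m creep '{"translation":[[0,0,-20],[0,0,-13],[0,0,0],[0,0,0],[0,0,0],[0,0,0],[0,0,0],[0,0,0]],"spin":[0,0,0,0,0,0,0,0],"gripper":[0.8,0.8,0.6,0.2,0.1,0.1,0.1,0.1]}' 35
```

```text
t: 5.45
eef_pos: [0.5778, 0.085, 0.1022]
ee_rot: [-3.141, 0.0, -1.641]
force: [1.1, 0.6, -0.0]
width: 0.0278
gripper_force: 0.0
```

```bash
python3 -m creep '{"translation":[[0,0,0],[0,0,0],[0,0,0],[0,0,5],[0,0,10],[0,0,15],[0,0,20]],"spin":[0,0,0,0,0,0,0],"gripper":[0.1,0.1,0.1,0.1,0.1,0.1,0.1]}' 35
```

```text
t: 6.15
eef_pos: [0.577, 0.0847, 0.1519]
ee_rot: [3.14, -0.001, -1.641]
force: [-0.4, -0.4, -4.0]
width: 0.0219
gripper_force: 35.0
```

```bash
python3 -m creep '{"translation":[[0,10,20],[-26,38,0],[-26,38,0],[-26,39,0],[-26,39,0],[-26,39,0],[-26,38,0],[0,0,0]],"spin":[0,-0.02,0,0,0,0,0,0],"gripper":[0.1,0.1,0.1,0.1,0.1,0.1,0.1,0.1]}'
python3 - <<'E'
from h import *
f=save('top','t2');print(get_state()['eef_pos'])
for c in('top','side','wrist'):
  if c!='top':g=save(c,c+'2')
  for l in('tray','earth_bar'):
    for d in nets.pinpoint(c,l)[:2]: print(c,l,np.round(d['centre'],3),round(d['confidence'],2))
E
```

```text
t: 6.95
eef_pos: [0.4193, 0.3301, 0.1726]
ee_rot: [-3.141, 0.002, -1.656]
force: [0.5, -0.1, -4.7]
width: 0.0216
gripper_force: 35.0
[0.42015414 0.32822117 0.172437  ]
top tray [ 0.42   0.324 -0.001] 0.96
top earth_bar [0.349 0.097 0.   ] 0.56
top earth_bar [0.415 0.328 0.152] 0.43
side tray [ 0.417  0.327 -0.   ] 0.95
side earth_bar [ 0.344  0.105 -0.004] 0.92
side earth_bar [ 0.214 -0.3    0.001] 0.75
wrist tray [ 0.423  0.328 -0.   ] 0.57
wrist earth_bar [0.421 0.332 0.15 ] 0.61
```

View pics/wrist2.png

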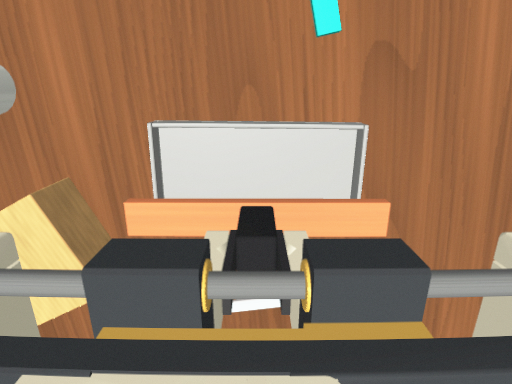

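The bar is held level with its grip at (258,230), parallel to the tray edge (150 to 367, row 125) and over its centre. I'll lower it.

```bash
python3 -m creep '{"translation":[[0,-2,-40],[0,0,-40],[0,0,-35],[0,0,-20],[0,0,-5],[0,0,-3],[0,0,0],[0,0,0]],"spin":[-0.01,0,0,0,0,0,0,0],"gripper":[0.1,0.1,0.1,0.1,0.1,0.1,0.1,0.1]}'
```

```text
t: 8.2
eef_pos: [0.4224, 0.3247, 0.0302]
ee_rot: [-3.14, 0.002, -1.671]
force: [0.4, -0.0, -3.7]
width: 0.0215
gripper_force: 35.0
```

```bash
python3 -m creep '{"translation":[[0,0,-2],[0,0,0],[0,0,-1],[0,0,0]],"spin":[0,0,0,0],"gripper":[0.1,0.1,0.1,0.1]}'
```

```text
t: 8.6
eef_pos: [0.422, 0.3248, 0.0272]
ee_rot: [-3.141, 0.002, -1.67]
force: [-3.5, 1.9, 5.6]
width: 0.0214
gripper_force: 35.0
```

Contact (about 10 N change). I'll release and retreat.

```bash
python3 -m creep '{"translation":[[0,0,0.5],[0,0,0],[0,0,0],[0,0,0],[0,0,0],[0,0,30],[0,0,45],[0,0,45]],"spin":[0,0,0,0,0,0,0,0],"gripper":[0.3,0.6,0.8,0.8,0.8,0.8,0.8,0.8]}'
python3 -m creep '{"translation":[[0,0,50],[0,0,50],[20,-42,0],[20,-42,0],[20,-42,0],[0,0,0]],"spin":[0.12,0.15,0.15,0.15,0.15,0.15],"gripper":[0.7,0.6,0.5,0.5,0.5,0.5]}'
python3 w.py w5 tray earth_bar handle_grip jaws switch
python3 - <<'E'
from h import *
a=save('side','s5');b=save('top','t5')
cv2.imwrite('pics/c5.png',np.hstack([cv2.resize(cv2.imread('pics/s5.png')[120:260,130:300],(400,330)),cv2.resize(cv2.imread('pics/t5.png')[140:265,130:270],(400,330))]))
E
```

```text
t: 9.4
eef_pos: [0.4214, 0.3233, 0.1473]
ee_rot: [3.141, -0.002, -1.671]
force: [1.5, 0.9, -0.6]
width: 0.0694
gripper_force: 0.0
t: 10.0
eef_pos: [0.4791, 0.2027, 0.2466]
ee_rot: [3.141, -0.0, -0.828]
force: [-0.5, 1.1, -0.9]
width: 0.0441
gripper_force: 0.0
cam [0.534 0.143 0.431]
tray [ 0.4194  0.3275 -0.0015] 0.65 [229. 241.]
earth_bar [ 0.3465  0.1046 -0.    ] 0.97 [371. 168.]
earth_bar [0.4207 0.3291 0.0023] 0.68 [228. 242.]
jaws [0.577  0.0884 0.0785] 0.94 [261.  25.]
jaws [0.6735 0.3937 0.0012] 0.35 [ 65. 162.]
switch [0.5723 0.0469 0.0012] 0.6 [286.  14.]
10.3 [0.4778 0.207  0.2463] [ 3.141  0.    -0.833]
```

View pics/c5.png

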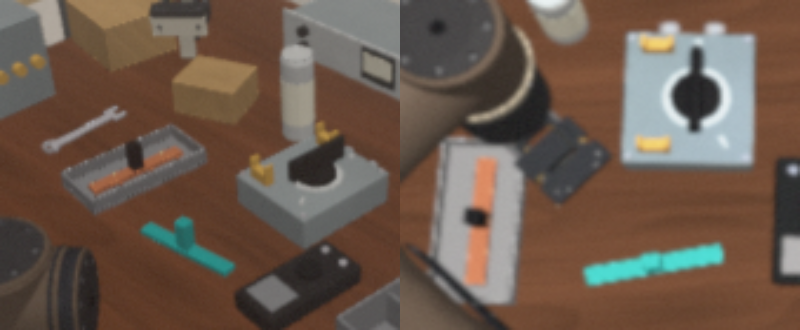

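The left half (side view) shows the copper bar flat in the tray with its grip up at (135,155). The right half (top view) shows it inside the tray at (480,220), the jaws empty at (655,43) and (652,143), and the handle still at off. On to the handle.

```bash
python3 -m creep '{"translation":[[18,-36,0],[18,-36,0],[18,-36,0],[18,-36,0],[18,-32,0],[5,0,0],[0,0,0]],"spin":[0.15,0.15,0.15,0.15,0.15,0.012,0],"gripper":[0.5,0.5,0.5,0.5,0.5,0.5,0.5]}'
python3 w.py w6 handle_grip jaws switch
python3 - <<'E'
from h import *
f=cams.grab_frame('wrist');h=cv2.cvtColor(np.array(f['img']),cv2.COLOR_RGB2HSV)
print(proj(f,[[.573,.031,.112],[.636,.027,.112],[.526,.034,.112]]).round())
E
```

```text
t: 11.1
eef_pos: [0.5707, 0.0364, 0.2459]
ee_rot: [3.141, 0.001, -0.097]
force: [0.5, -0.3, -0.4]
width: 0.0439
gripper_force: 0.0
cam [0.652 0.028 0.431]
handle_grip [0.5717 0.032  0.0935] 0.61 [259. 170.]
jaws [0.5785 0.088  0.0777] 0.76 [210. 165.]
switch [0.5694 0.0448 0.002 ] 0.58 [249. 157.]
11.3 [0.5699 0.0376 0.2465] [-3.141 -0.    -0.094]
[[261. 172.]
 [260. 110.]
 [262. 213.]]
```

View pics/w6.png

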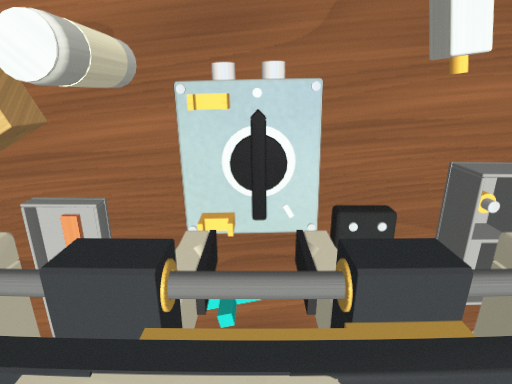

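The blade shows from nose (258,110) to tail (260,218), matching the projected axis within about 1 mm. I'll descend.

```bash
python3 -m creep '{"translation":[[2.5,-6,0],[0,0,-45],[0,0,-45],[0,0,-40],[0,0,-26],[0,0,-10],[0,0,0],[0,0,0]],"spin":[0.024,0,0,0,0,0,0,0],"gripper":[0.5,0.5,0.5,0.5,0.5,0.5,0.3,0.1]}' 50
python3 -m creep '{"translation":[[0,0,0],[0,0,0],[0,0,0],[0,0,0]],"spin":[0,0,0,0],"gripper":[0,0,0,0]}' 50
```

```text
t: 12.15
eef_pos: [0.5738, 0.0312, 0.0819]
ee_rot: [-3.141, -0.002, -0.069]
force: [-0.6, -0.7, -0.5]
width: 0.033
gripper_force: 0.0
t: 12.55
eef_pos: [0.5742, 0.0323, 0.0822]
ee_rot: [-3.139, -0.004, -0.069]
force: [-1.7, 7.6, 4.0]
width: 0.0146
gripper_force: 50.0
```

```bash
python3 -m creep '{"translation":[[0,1,-4],[0,0,-4],[0,0,-3],[0,0,-2],[0,0,0],[0,0,0]],"spin":[0,0,0,0,0,0],"gripper":[0,0,0,0,0,0]}' 60
```

```text
t: 13.15
eef_pos: [0.5745, 0.0326, 0.0704]
ee_rot: [-3.14, -0.004, -0.069]
force: [-3.7, 4.7, 14.1]
width: 0.0148
gripper_force: 60.0
```

```bash
python3 -m creep '{"translation":[[0,0.5,-1.5],[0,0,0],[0,0,0]],"spin":[0,0,0],"gripper":[0,0,0]}' 60
```

```text
t: 13.45
eef_pos: [0.5748, 0.0327, 0.0699]
ee_rot: [-3.14, -0.005, -0.069]
force: [-6.9, 2.3, 21.5]
width: 0.0146
gripper_force: 60.0
```

It is on the bottom stop (21 N). I'll turn a little and check.

```bash
python3 -m creep '{"translation":[[0,0,0],[0,0,0],[0,0,0],[0,0,0]],"spin":[-0.05,-0.05,-0.05,0],"gripper":[0,0,0,0]}' 60; python3 -c "
from station import *;print(get_state()['moment'])"
```

```text
t: 13.85
eef_pos: [0.5747, 0.0327, 0.0699]
ee_rot: [-3.14, -0.005, -0.22]
force: [-6.6, 3.1, 21.0]
width: 0.0144
gripper_force: 60.0
[0.76695771 2.7326328  0.15049076]
```

```bash
python3 -m creep '{"translation":[[0,0,0],[0,0,0],[0,0,0],[0,0,0],[0,0,0],[0,0,0],[0,0,0],[0,0,0]],"spin":[-0.1,-0.1,-0.1,-0.1,-0.1,-0.1,-0.1,-0.1],"gripper":[0,0,0,0,0,0,0,0]}' 60
python3 - <<'E'
from h import *
print(get_state()['moment'],get_state()['q'])
f=save('wrist','w7')
E
```

```text
t: 14.65
eef_pos: [0.5743, 0.0324, 0.0699]
ee_rot: [-3.138, -0.002, -1.022]
force: [-8.1, 1.8, 22.7]
width: 0.0144
gripper_force: 60.2
[0.57491515 3.20091674 0.17631389] [ 0.39717539  0.31238063 -0.38504914  0.00158794 -0.86910717  0.15029966]
```

View pics/w7.png

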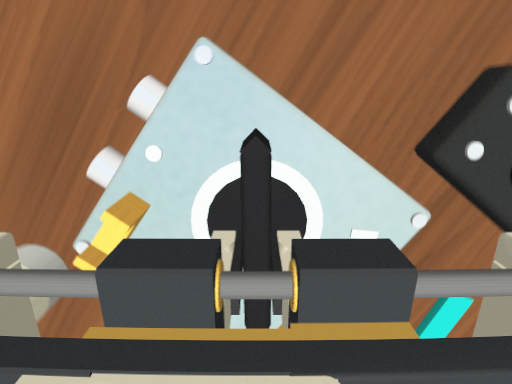

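The blade turned with the gripper: it points straight up in the tool view from (256,130), while the off dot at (153,153) is now well behind. Continuing.

```bash
python3 -m creep '{"translation":[[-0.5,0,0],[-0.5,0,0],[0,0,0],[0,0,0],[0,0,0],[0,0,0],[0,0,0],[0,0,0]],"spin":[-0.1,-0.1,-0.1,-0.1,-0.1,-0.1,-0.1,-0.1],"gripper":[0,0,0,0,0,0,0,0]}' 60;python3 -m creep '{"translation":[[0,0,0],[0,0,0],[0,0,0],[0,0,0],[0,0,0],[0,0,0],[0,0,0],[0,0,0]],"spin":[-0.1,-0.1,-0.1,-0.1,-0.1,-0.1,-0.1,0],"gripper":[0,0,0,0,0,0,0,0]}' 60; python3 -c "
from station import *;print(get_state()['moment'])"
```

```text
t: 15.5
eef_pos: [0.5737, 0.0326, 0.0699]
ee_rot: [-3.137, 0.002, -1.822]
force: [-6.3, 1.7, 22.1]
width: 0.0147
gripper_force: 60.2
t: 16.3
eef_pos: [0.5735, 0.0329, 0.0699]
ee_rot: [-3.14, 0.005, -2.522]
force: [-7.2, 3.1, 22.6]
width: 0.0146
gripper_force: 60.1
[1.40327674 2.92139497 0.07060989]
```

Turned 2.45 so far. I'll creep to the stop and watch the moment.

```bash
python3 -m creep '{"translation":[[0,0,0],[0,0,0],[0,0,0],[0,0,0],[0,0,0]],"spin":[-0.05,-0.05,-0.04,-0.03,0],"gripper":[0,0,0,0,0]}' 60; python3 -c "
from station import *;print(get_state()['moment'])"
```

```text
t: 16.8
eef_pos: [0.5736, 0.0329, 0.0699]
ee_rot: [-3.141, 0.005, -2.689]
force: [-7.5, 3.3, 21.9]
width: 0.0139
gripper_force: 60.1
[1.55251177 2.93123692 0.13658866]
```

```bash
python3 -m creep '{"translation":[[0,0,0],[0,0,0]],"spin":[-0.03,0],"gripper":[0,0]}' 60; python3 -c "
from station import *;print(get_state()['moment'])"
```

```text
t: 17.0
eef_pos: [0.5736, 0.033, 0.07]
ee_rot: [-3.141, 0.005, -2.719]
force: [-7.0, 4.5, 22.2]
width: 0.0144
gripper_force: 60.3
[1.58995685 2.92399826 0.26322877]
```

```bash
python3 -m creep '{"translation":[[0,0,0],[0,0,0],[0,0,0]],"spin":[-0.03,-0.03,0],"gripper":[0,0,0]}' 60; python3 -c "
from station import *;print(get_state()['moment'])"
```

```text
t: 17.3
eef_pos: [0.5736, 0.033, 0.0699]
ee_rot: [-3.141, 0.005, -2.778]
force: [-7.6, 3.7, 21.9]
width: 0.0145
gripper_force: 61.7
[1.56606235 2.95346136 0.8329928 ]
```

The moment jumped to 0.83, so it is on the stop. I'll relax the twist, let it rise with the spring, open and leave.

```bash
python3 -m creep '{"translation":[[0,0,0],[0,0,4],[0,0,5],[0,0,3],[0,0,0],[0,0,0],[0,0,0],[0,0,0]],"spin":[0.05,0,0,0,0,0,0,0],"gripper":[0,0,0,0,0.2,0.4,0.5,0.5]}' 20
python3 -m creep '{"translation":[[0,0,0],[0,0,20],[0,0,45],[0,0,45],[0,0,45],[0,0,20],[-40,0,0],[0,0,0]],"spin":[0,0,0,0,0,0,0,0],"gripper":[0.5,0.5,0.5,0.5,0.5,0.5,0.5,0.5]}' 
python3 w.py w8 handle_grip
python3 - <<'E'
from h import *
a=save('side','s8');b=save('top','t8')
for c in('side','top'):print(c,[(np.round(d['centre'],3),d['confidence']) for d in nets.pinpoint(c,'handle_grip')[:1]])
for c in('side','top'):print(c,[np.round(d['centre'],3) for d in nets.pinpoint(c,'earth_bar')])
w=cv2.imread('pics/w8.png');cv2.imwrite('pics/c8.png',np.hstack([cv2.resize(w,(440,330)),cv2.resize(cv2.imread('pics/s8.png')[130:240,150:300],(340,330))]))
E
```

```text
t: 18.1
eef_pos: [0.5712, 0.0317, 0.0775]
ee_rot: [-3.142, -0.001, -2.73]
force: [-0.9, -0.7, -1.2]
width: 0.0359
gripper_force: 0.0
t: 18.9
eef_pos: [0.5288, 0.0317, 0.2537]
ee_rot: [3.141, 0.001, -2.73]
force: [1.2, 0.5, 0.9]
width: 0.0439
gripper_force: 0.0
cam [ 0.455 -0.001  0.438]
handle_grip [0.5722 0.0295 0.0976] 0.6 [240. 202.]
19.0 [0.5312 0.032  0.2533] [ 3.142e+00  1.000e-03 -2.729e+00]
side [(array([0.574, 0.033, 0.098]), 0.63)]
top [(array([0.573, 0.035, 0.099]), 0.61)]
side [array([ 0.214, -0.303, -0.001]), array([ 0.344,  0.102, -0.002]), array([0.427, 0.324, 0.005])]
top [array([0.35 , 0.1  , 0.002]), array([ 0.21 , -0.298, -0.001])]
```

View pics/c8.png

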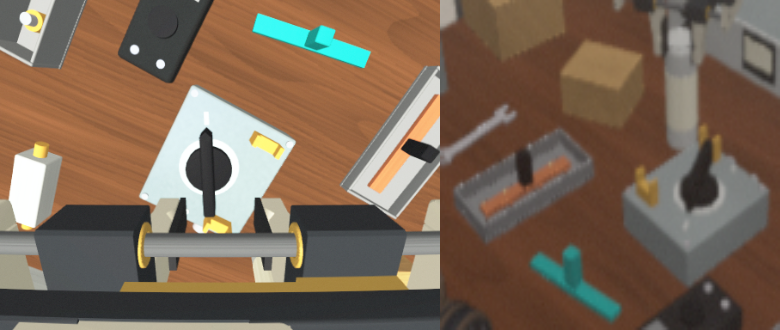

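The left half shows the nose at (206,128) pointing at the on tick (206,117). The right half shows the bar in the tray. A quick check of angle and whether it has sprung out:

Run:
```python
from h import *
f=cams.grab_frame('wrist');im=np.array(f['img']).max(2)
k=np.zeros_like(im,bool);k[140:175,215:265]=1;y,x=np.nonzero((im<70)&k);i=y.argmin();print('tip',x[y==y.min()].mean(),y.min(), 'blade width',[(x[y==r].min(),x[y==r].max()) for r in(160,165)])
for turn in(2.5,2.618):
  a=-.071-turn;d=np.array([np.cos(a),np.sin(a)]);n=np.array([-d[1],d[0]])
  for z in(.112,.100):
    A=np.array([.573,.0315])
    print(turn,z,proj(f,[[*(A+.063*d),z],[*(A+.04*d+.008*n),z],[*(A+.04*d-.008*n),z]]).round(1).tolist())
s=get_state();print(s['force'])
# tip in side view
```

```text
tip 241.0 146 blade width [(np.int64(234), np.int64(247)), (np.int64(234), np.int64(247))]
2.5 0.112 [[230.9, 149.6], [227.4, 171.8], [242.2, 169.5]]
2.5 0.1 [[231.8, 147.7], [228.4, 169.3], [242.6, 167.0]]
2.618 0.112 [[238.0, 148.9], [231.7, 170.6], [246.7, 170.0]]
2.618 0.1 [[238.6, 147.0], [232.5, 168.0], [247.0, 167.5]]
[-0.2924     -0.07378052  0.04560978]
```

The angle fits the on stop (2.6 rad or more). All three cameras put the grip point at 0.098–0.099 m, so the handle has sprung out (it would be 0.086 pressed in). The robot is touching nothing, so I'm handing in.

```bash
python3 -c "
from station import arm;print(arm.job_done())"
```

```text
the job is handed in; nothing more can be done
None
```

The job is handed in: the copper earthing bar lies flat, grip up, in the long tray, and the isolator handle was pressed, turned clockwise to its on stop, and by the camera readings has sprung back out; the judged result was not shown.

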